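Square up the lacquered panels in the corner jig

ROBOT

A 6-joint arm with a two-finger parallel gripper is mounted at the origin on the work surface. World frame = base frame: x ahead of the robot, y to its left, z up, the work surface at z = 0. Lengths are in mm, angles in rad, forces in N, time in s.
With the tool pointing down it reaches from about 300 to 775 mm from the base axis. Payload 14.6 kg.
Tool frame: the origin (TCP) lies at the very end of the fingers, on their centre line; the grasp point (between the pads) lies 19 mm behind it; z points along the fingers, y is the line along which they close (so a half turn about z gives the same grasp; the last joint's range is limited). The gripper opens to 94 mm and grips with 3 to 60 N. Pads are 16 mm wide; open, the fingers measure 119 mm over their backs; the gripper's body (75 mm by 177 mm) begins 78 mm behind the grasp point.
Start: joints at [1.087, 0.3, 1.521, -0, 1.321, -0.067], TCP at [222.656, 502.905, 205.446] pointing down, gripper open.
Joint ranges: [-3.03, 3.03], [-0.79, 2.21], [0.23, 2.52], [-1.04, 4.18], [0, 3.07], [-2.55, 2.55]. Speed limits (rad/s): [2.22, 2.22, 2.57, 3.14, 3.14, 3.14].

INTERFACE

Orientations are given as [roll, pitch, yaw] about the fixed x, y, z axes, in that order (R = Rz(yaw) Ry(pitch) Rx(roll)).
In Python, from cell import manip gives the robot as it stands.
- The arm moves only by the tool servo_tool, never from a script. Its argument "motion" is a list that holds one entry, the list of rows, each a list of 7 numbers: the shift along the world's x, y, z as a fraction of full scale, then the turn, a rotation vector about the world's x, y, z as a fraction of full scale, then the closure, from 0 (fully open) to 1 (shut). In form: [[[x, y, z, rx, ry, rz, gripper], ...]]. A call has 1 to 10 rows; each row is the pose to reach, as a shift and turn from the pose commanded when the call began, turning the shorter way round; what a row does not reach only later rows make up. Full scale, the value 1, is 0.5 m for a shift and pi rad for a turn. A row lasts 1/10 s, in which the tool goes at most 50 mm and 8.59 degrees, less where a joint would pass 70% of its speed; a pose out of reach is approached as far as the arm can. A call with a number of a shift or a turn outside -1 to 1 is refused whole. A call with a gripper value outside its range is refused whole. The fingers move at their own pace and stop on an object; "newtons" is the grip in N (left out, the last holds). Time passes only in rows, so rows that repeat a pose let the fingers close. It gives the time, the measured TCP pose, the force, the opening and the grip force at its end, in the units of the state.
- manip.read_state(): the state, without advancing time (a new reading comes with each control period).
- manip.camera(name): name is "scene" or "top" or "wrist"; returns a dict with "frame" (400x640x3 uint8, red, green, blue), "range_z" (400x640 float32, mm along the optical axis (not along the pixel's ray), 0 where there is no reading), "vfov" (degrees; the focal length in pixels is half the picture's height over the tangent of half this angle, whatever the lens; pixels are square), "cx", "cy" (the principal point, pixels), "cam_to_world" (4x4, takes a point from camera to world coordinates). Camera axes: x right, y down, z forward; pixel columns grow to the right and rows downward; lengths in mm; the calibration is good to about 2 mm. A picture is of the moment at which its call begins.
- manip.sign_off(): hands the job in; it is judged then, once.
The state is a dict: "clock": time; "joints": joint angles; "qd": joint speeds; "effort": joint torques, N m; "eef_pos": TCP position; "eef_rot": TCP orientation; "wrist_force": force on the tool from outside, world axes, zero at the start; "moment": the same for the moment, N m; "finger_gap": finger opening in mm; "finger_force": force on a finger pad.
Only numpy, scipy, OpenCV 4.12 (cv2) and the standard library are available. Lean on these libraries where they do the work, as an engineer would, in place of code of your own. Each camera call takes 0.05 s, during which the arm holds its last target. There are 200 camera calls.

TASK

Three black lacquered panels lean untidily against the wooden backstop of the plywood corner jig on the cutting mat. Push them up so that all three stand upright, packed flat together against the backstop and with their ends square against the aluminium fence. Leave them standing on the jig's board.

Things in the scene. Friction and masses are not known exactly. Their poses are not given: they have to be found in the camera images.
- jig: Fixed corner jig; origin on its underside at table height, z up; mm. Plywood board 8 thick, x -120..80, y -110..110, open at -x and -y. Wooden backstop along y: face at x = 60 looking to -x, top at z = 58. Aluminium fence along x -40..60: face at y = 90 looking to -y, top at z = 48. Packed home, the panels' origins are at x = 55, 45, 35, y = 35 (row 30 thick).
- panel1: The one next to the backstop of three like loose panels: black lacquered board, 10 mm thick (its x), 110 wide (its y), 65 tall (its z, up), 45 to 90 g, pearl line on its top edge. Origin: centre of its 10 x 110 underside. At the start it leans 24 to 31 degrees, top on the backstop side, foot on the jig's board, width nearly along jig y, end 27 to 60 mm from the fence.
- panel2: The middle one of three like loose panels: black lacquered board, 10 mm thick (its x), 110 wide (its y), 65 tall (its z, up), 45 to 90 g, pearl line on its top edge. Origin: centre of its 10 x 110 underside. At the start it leans 24 to 31 degrees, top on the backstop side, foot on the jig's board, width nearly along jig y, end 27 to 60 mm from the fence.
- panel3: The one farthest from the backstop of three like loose panels: black lacquered board, 10 mm thick (its x), 110 wide (its y), 65 tall (its z, up), 45 to 90 g, pearl line on its top edge. Origin: centre of its 10 x 110 underside. At the start it leans 24 to 31 degrees, top on the backstop side, foot on the jig's board, width nearly along jig y, end 27 to 60 mm from the fence.

How it is judged:
By the outcome, as a careful person would: the job done as asked, in the order asked, and still so for the second after the job is handed in, with the robot touching nothing.
It also fails if it takes over 48 s, if anything falls off the work surface, if the arm or the gripper's body presses on something with over 40 N, if the wrist force passes 120 N, or if a joint passes its speed limit or range.

## Working session

There is one attempt and no reset: what is moved stays moved. The work goes in short steps, Python scripts to look and compute and a tool call to move; the robot and the scene stay as the last step left them, time stands still between calls to the robot, and variables do not carry over. Pictures are saved under pics/ and viewed, at most 10 in all, crops included, and the job is handed in when it is done.

Besides the shell and the picture viewer there is one more tool, called after "Emit:" as name(argument=value, ...) on one line, values as JSON. servo_tool: Moves the arm, as the interface text tells. Its arguments: {"type":"object","properties":{"motion":{"type":"array"},"newtons":{"type":"number"}},"required":["motion"]}

```bash
mkdir -p pics; cat > h.py <<'E'
import numpy as np, cv2
from cell import manip
def cam(n):
    c=manip.camera(n); c['f']=200/np.tan(np.radians(c['vfov'])/2); return c
def w(c,u,v,z=None):
    T=np.array(c['cam_to_world']); d=np.array([(u-c['cx'])/c['f'],(v-c['cy'])/c['f'],1])
    if z is None: p=d*c['range_z'][int(v),int(u)]; return T[:3,:3]@p+T[:3,3]
    r=T[:3,:3]@d; return T[:3,3]+r*(z-T[2,3])/r[2]
def proj(c,p):
    T=np.array(c['cam_to_world']); q=T[:3,:3].T@(np.array(p)-T[:3,3]); return q[0]/q[2]*c['f']+c['cx'],q[1]/q[2]*c['f']+c['cy']
E
python3 - <<'E'
from h import *
for n in ['scene','top']:
    c=cam(n); cv2.imwrite(f'pics/{n}0.png',c['frame'][:,:,::-1]); np.save(n+'0.npy',c,allow_pickle=True); print(n,c['vfov'],np.round(c['cam_to_world'],3).tolist())
s=manip.read_state();print(s)
E
```

```text
scene 50.991669577041684 [[0.634, 0.617, -0.466, 889.959], [0.773, -0.514, 0.371, -200.209], [-0.011, -0.596, -0.803, 573.305], [0.0, 0.0, 0.0, 1.0]]
top 52.860970846315446 [[-0.014, -0.981, 0.195, 485.777], [-0.999, 0.02, 0.026, 7.515], [-0.029, -0.195, -0.98, 697.579], [0.0, 0.0, 0.0, 1.0]]
{'clock': 0.1, 'joints': array([ 1.08738570e+00,  3.00416453e-01,  1.52155697e+00,  2.43151718e-05,
        1.32069842e+00, -6.66222589e-02]), 'qd': array([-8.52532228e-05, -1.28965104e-03, -1.22076884e-03,  1.03492437e-05,
        1.91176160e-04,  5.45567931e-04]), 'effort': array([ 1.27714709e-03, -5.32649982e+01, -3.53276896e+01,  7.09316391e-02,
        2.35289015e-02, -9.63398543e-05]), 'eef_pos': array([222.54519112, 502.69004209, 204.92650316]), 'eef_rot': array([-3.14051743e+00, -9.53447538e-05,  2.72479820e+00]), 'wrist_force': array([-0.75016327,  0.40395245,  0.21981739]), 'moment': array([-0.00282404, -0.01555619,  0.02950404]), 'finger_force': 0.0, 'finger_gap': 94.0142208726544}
```

View pics/scene0.png

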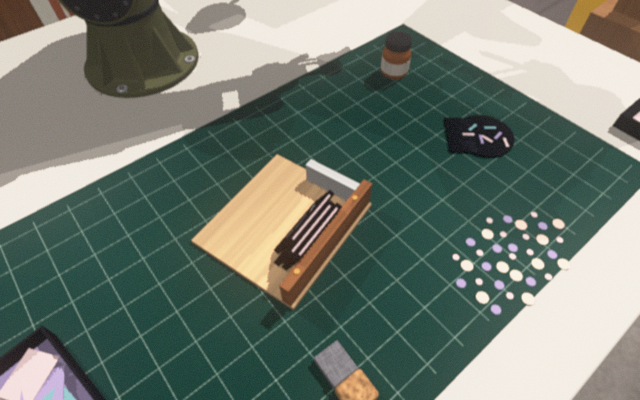

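View pics/top0.png

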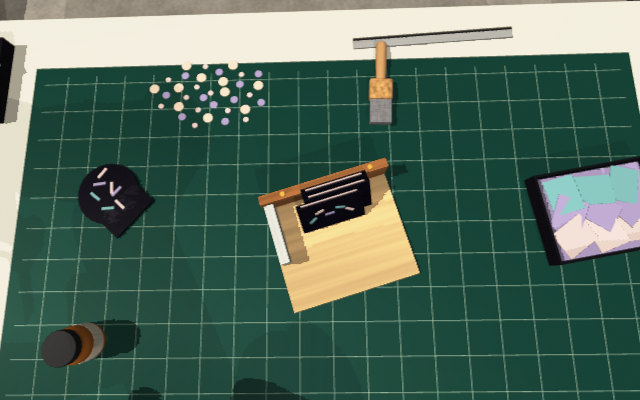

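The scene view shows the jig at about (285,230) with three leaning panels. In the top view the backstop runs (260,200)-(387,164) and the fence (268,207)-(285,263). I'll enlarge the top view.

```bash
python3 - <<'E'
from h import *
a=np.load('top0.npy',allow_pickle=True).item();b=np.load('scene0.npy',allow_pickle=True).item()
A=cv2.resize(a['frame'][150:320,250:430],None,fx=4.4,fy=3.5,interpolation=cv2.INTER_CUBIC)
A=cv2.resize(a['frame'][150:250,250:400],None,fx=5,fy=5,interpolation=cv2.INTER_CUBIC)
cv2.imwrite('pics/topc.png',A[:,:,::-1])
A=cv2.resize(b['frame'][145:310,185:385],None,fx=3.6,fy=3.6,interpolation=cv2.INTER_CUBIC)
cv2.imwrite('pics/scenec.png',A[:,:,::-1])
E
```

```text
(no output)
```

View pics/topc.png

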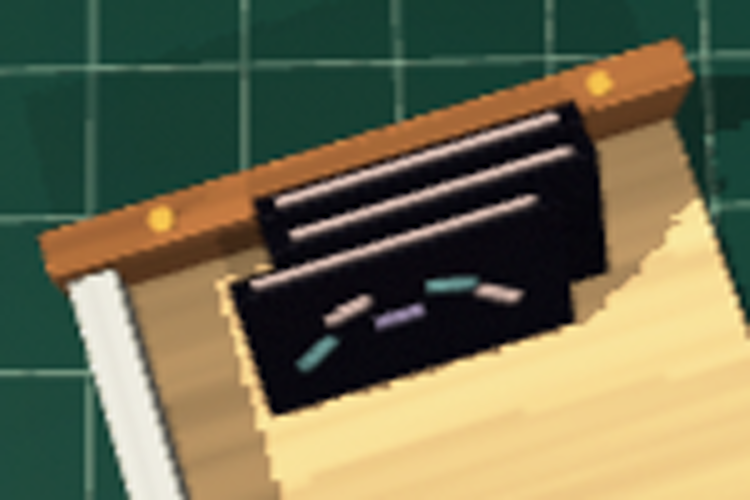

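View pics/scenec.png

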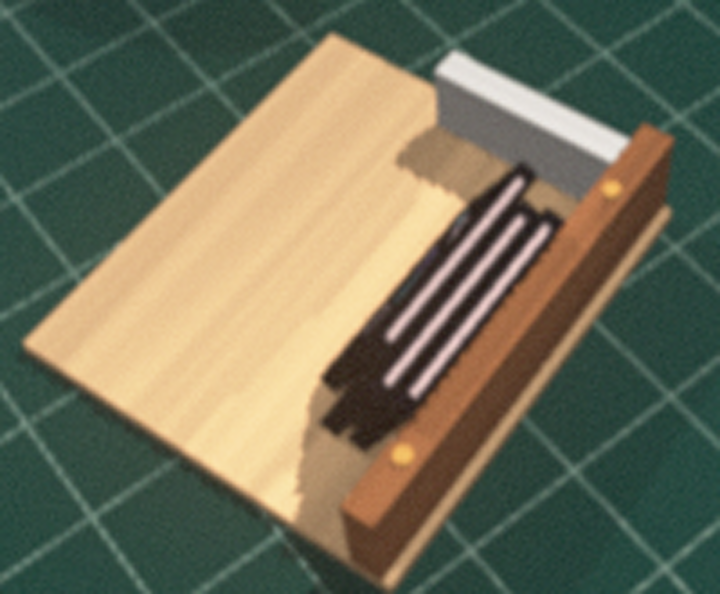

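Top crop: the backstop's top edge runs (40,238)-(675,40). The pearl lines are p1 (275,203)-(557,118), p2 (290,237)-(572,151), p3 (250,286)-(535,201). Panel 3's foot runs (277,412)-(575,322). In the scene crop, the board corners are (333,35), (22,345) and (388,590).

```bash
python3 - <<'E'
from h import *
from scipy.optimize import least_squares
a=np.load('top0.npy',allow_pickle=True).item();b=np.load('scene0.npy',allow_pickle=True).item()
tc=lambda u,v:(250+u/5,150+v/5); sc=lambda u,v:(185+u/3.6,145+v/3.6)
C=[(a,(-120,110,8),(295,312)),(a,(-120,-110,8),(419,272)),(a,(80,110,58),tc(40,238)),(a,(80,-110,58),tc(677,40)),
(b,(-120,110,8),sc(333,35)),(b,(-120,-110,8),sc(22,345)),(b,(80,-110,0),sc(388,590)),(b,(80,110,58),sc(673,143)),(b,(60,-110,58),sc(345,508))]
def tw(P,q):
    c,s=np.cos(q[2]),np.sin(q[2]); return np.array([q[0]+c*P[0]-s*P[1],q[1]+s*P[0]+c*P[1],P[2]])
f=lambda q:np.concatenate([np.array(proj(c,tw(P,q)))-uv for c,P,uv in C])
r=least_squares(f,[450,0,0.3]); q=r.x; print(q,np.round(r.fun,1)); np.save('jig.npy',q)
def j(p): 
    c,s=np.cos(q[2]),np.sin(q[2]); d=p[:2]-q[:2]; return np.round([c*d[0]+s*d[1],-s*d[0]+c*d[1],p[2]],1)
# lines by triangulation of two views
def tri(ua,ub):
    rows=[];rhs=[]
    for c,uv in((a,ua),(b,ub)):
        T=np.array(c['cam_to_world']);d=T[:3,:3]@[(uv[0]-c['cx'])/c['f'],(uv[1]-c['cy'])/c['f'],1];d/=np.linalg.norm(d)
        M=np.eye(3)-np.outer(d,d);rows.append(M);rhs.append(M@T[:3,3])
    return np.linalg.lstsq(np.vstack(rows),np.hstack(rhs),rcond=None)[0]
for n,A,B in(('p1+',(275,203),(547,225)),('p1-',(557,118),(413,396)),('p2+',(290,237),(520,217)),('p2-',(572,151),(387,384)),('p3+',(250,286),(520,180)),('p3-',(535,201),(388,340))): print(n,j(tri(tc(*A),sc(*B))))
for n,u in(('foot+',(277,412)),('foot-',(575,322)),('p2foot-',(605,270))): print(n,j(w(a,*tc(*u),z=8)))
for z,u in((58,(300,185)),(8,(100,560)),(8,(350,450)),(8,(650,480))): print('range',j(w(a,*tc(*u))))
E
```

```text
[ 5.75652570e+02 -8.86670334e+00  2.92602881e-01] [-0.2  2.   1.2  1.2 -1.5 -2.2 -1.1 -2.9 -1.5 -0.9 -0.8 -0.5  0.7  1.3
  2.  -0.8 -2.3 -0.6]
p1+ [60.5 32.5 69.9]
p1- [ 60.1 -61.9  68.2]
p2+ [48.6 31.1 68.2]
p2- [ 48.4 -62.9  67.6]
p3+ [37.6 47.9 66.8]
p3- [ 36.7 -46.5  66.5]
foot+ [ 4.  52.9  8. ]
foot- [  2.3 -54.6   8. ]
p2foot- [ 16.4 -70.4   8. ]
range [63.9 23.1 68.9]
range [-25.3 126.    2.2]
range [-16.2  32.9   9. ]
range [-56.9 -61.2   7.7]
```

Emit:
servo_tool(motion=[[[0.644,-0.95,0,0,0,0.2257,0.255],[0.644,-0.95,0,0,0,0.2257,0.255],[0.644,-0.95,0,0,0,0.2257,0.255],[0.644,-0.95,0,0,0,0.2257,0.255],[0.644,-0.95,0,0,0,0.2257,0.255],[0.644,-0.95,0,0,0,0.2257,0.255],[0.644,-0.95,0,0,0,0.2257,0.255],[0.644,-0.95,0,0,0,0.2257,0.255],[0.644,-0.95,0,0,0,0.2257,0.255],[0.644,-0.95,0,0,0,0.2257,0.255]]])

```text
clock: 1.1
eef_pos: [489.8, 108.3, 205.4]
eef_rot: [3.142, -0.0, -2.849]
wrist_force: [0.9, -0.0, 0.7]
finger_gap: 69.9
finger_force: 0.0
```

Emit:
servo_tool(motion=[[[0.1,-0.24,-0.1,0,0,0,0.255],[0.1,-0.24,-0.1,0,0,0,0.255],[0.1,-0.24,-0.1,0,0,0,0.255],[0.1,-0.24,-0.1,0,0,0,0.255],[0.1,-0.24,-0.1,0,0,0,0.255],[0.1,-0.24,-0.1,0,0,0,0.255]]])

```text
clock: 1.7
eef_pos: [539.0, -8.8, 155.9]
eef_rot: [3.142, 0.0, -2.849]
wrist_force: [-0.4, 0.1, 0.7]
finger_gap: 69.8
finger_force: 0.0
```

```bash
python3 - <<'E'
from h import *
c=cam('wrist'); cv2.imwrite('pics/w1.png',c['frame'][:,:,::-1]); np.save('w1.npy',c,allow_pickle=True)
q=np.load('jig.npy')
print(np.round(c['cam_to_world'],3).tolist(),c['vfov'])
cc,s=np.cos(q[2]),np.sin(q[2])
for P in((60,90,8),(60,90,58),(60,-110,58),(60,110,58),(-40,90,48),(-120,110,8),(60,90,48)): print(P,np.round(proj(c,[q[0]+cc*P[0]-s*P[1],q[1]+s*P[0]+cc*P[1],P[2]])))
E
```

```text
[[-0.289, 0.928, 0.234, 471.737], [0.957, 0.28, 0.069, -29.818], [-0.001, 0.244, -0.97, 334.863], [0.0, 0.0, 0.0, 1.0]] 64.89134527692858
(60, 90, 8) [389. 270.]
(60, 90, 58) [400. 293.]
(60, -110, 58) [197. 293.]
(60, 110, 58) [421. 293.]
(-40, 90, 48) [404. 192.]
(-120, 110, 8) [419. 104.]
(60, 90, 48) [398. 288.]
```

View pics/w1.png

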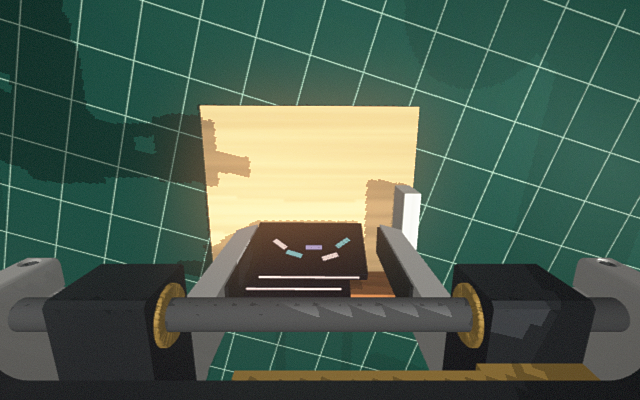

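The wrist view puts the board corner at (419,106) and the fence end at (404,193), within 2 px of the fitted jig. Panel 3's foot is at row 222. The jig pose is confirmed, so I'll go down in front of the foot.

Emit:
servo_tool(motion=[[[0.02,-0.033,-0.1,0,0,0,0.255],[0.02,-0.033,-0.2,0,0,0,0.255],[0.02,-0.033,-0.284,0,0,0,0.255],[0.02,-0.033,-0.284,0,0,0,0.255],[0.02,-0.033,-0.284,0,0,0,0.255],[0.02,-0.033,-0.284,0,0,0,0.255]]])

```text
clock: 2.35
eef_pos: [549.3, -25.4, 14.2]
eef_rot: [-3.141, 0.001, -2.848]
wrist_force: [0.1, -0.9, -0.7]
finger_gap: 70.4
finger_force: 0.0
```

Emit:
servo_tool(motion=[[[0.008,0.0024,0,0,0,0,0.255],[0.016,0.0048,0,0,0,0,0.255],[0.024,0.0072,0,0,0,0,0.255],[0.032,0.0096,0,0,0,0,0.255],[0.04,0.012,0,0,0,0,0.255],[0.047,0.0142,0,0,0,0,0.255],[0.054,0.0163,0,0,0,0,0.255],[0.061,0.0184,0,0,0,0,0.255],[0.067,0.0202,0,0,0,0,0.255],[0.073,0.022,0,0,0,0,0.255]]])

```text
clock: 3.35
eef_pos: [585.8, -15.1, 13.4]
eef_rot: [3.142, -0.0, -2.849]
wrist_force: [-1.2, -0.2, -1.0]
finger_gap: 70.1
finger_force: 0.6
```

```bash
python3 - <<'E'
from h import *
T=[cv2.resize(c['frame'][y:y+h,x:x+W],(400,300),interpolation=cv2.INTER_CUBIC) for n,x,y,W,h in(('top',260,150,150,112),('scene',195,145,200,150)) for c in[cam(n)]]
cv2.imwrite('pics/a1.png',np.hstack(T)[:,:,::-1])
E
```

```text
(no output)
```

View pics/a1.png

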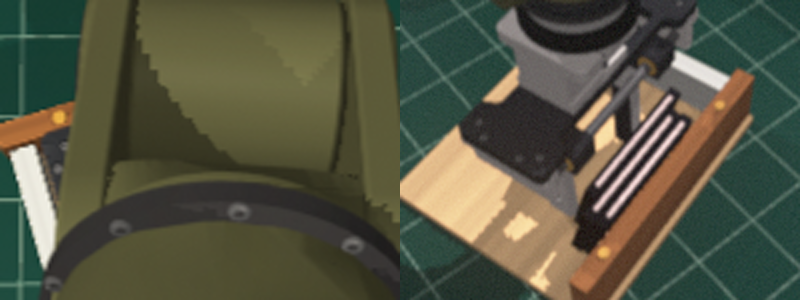

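The scene half shows all three pearl lines packed closer, panels more upright, fingers in front of panel 3 (around (650,130)). Continuing to a slight lean, then backing off.

Emit:
servo_tool(motion=[[[0.005,0.0015,0,0,0,0,0.255],[0.01,0.003,0,0,0,0,0.255],[0.0154,0.0046,0,0,0,0,0.255],[0.0154,0.0046,0,0,0,0,0.255]]])

```text
clock: 3.85
eef_pos: [593.7, -12.8, 13.5]
eef_rot: [-3.141, 0.0, -2.849]
wrist_force: [0.3, -1.3, -0.2]
finger_gap: 70.1
finger_force: 0.0
```

Emit:
servo_tool(motion=[[[-0.01,-0.003,0,0,0,0,0.255],[-0.04,-0.012,0,0,0,0,0.255],[-0.08,-0.024,0,0,0,0,0.255],[-0.08,-0.024,0.1,0,0,0,0.255],[-0.08,-0.024,0.2,0,0,0,0.255],[-0.08,-0.024,0.25,0,0,0,0.255],[-0.08,-0.024,0.25,0,0,0,0.255]]])

```text
clock: 4.55
eef_pos: [554.7, -25.1, 142.6]
eef_rot: [-3.139, 0.007, -2.849]
wrist_force: [-0.3, -1.2, -0.6]
finger_gap: 70.0
finger_force: 0.0
```

Emit:
servo_tool(motion=[[[0.18,-0.136,0,0,0,-0.5,1],[0.18,-0.136,0,0,0,-0.5,1],[0.18,-0.136,0,0,0,-0.5,1],[0.18,-0.136,0,0,0,-0.5,1],[0.18,-0.136,0,0,0,-0.5,1],[0.18,-0.136,0,0,0,-0.5,1],[0.18,-0.136,0,0,0,-0.5,1],[0.18,-0.136,0,0,0,-0.5,1],[0.18,-0.136,0,0,0,-0.5,1],[0.18,-0.136,0,0,0,-0.5,1]]])

```text
clock: 5.55
eef_pos: [642.8, -92.8, 137.0]
eef_rot: [-3.14, -0.001, 1.928]
wrist_force: [0.1, -0.2, -0.8]
finger_gap: 0.3
finger_force: 0.0
```

Emit:
servo_tool(motion=[[[0,0,0,0,0,-0.03,1],[0,0,0,0,0,-0.03,1],[0,0,0,0,0,-0.03,1]]])

```text
clock: 5.85
eef_pos: [643.0, -92.9, 137.7]
eef_rot: [-3.141, -0.0, 1.843]
wrist_force: [-0.5, -0.6, 0.9]
finger_gap: 0.3
finger_force: 0.0
```

```bash
cat >> h.py <<'E'
def pts(n):
    c=cam(n); q=np.load('jig.npy'); v,u=np.mgrid[:400,:640]; z=c['range_z']
    P=np.stack([(u-c['cx'])/c['f']*z,(v-c['cy'])/c['f']*z,z],-1)[z>0]; T=np.array(c['cam_to_world']); P=P@T[:3,:3].T+T[:3,3]
    d=P[:,:2]-q[:2]; k,s=np.cos(q[2]),np.sin(q[2]); rgb=c['frame'][z>0].astype(int)
    return np.c_[d[:,0]*k+d[:,1]*s,-d[:,0]*s+d[:,1]*k,P[:,2]],rgb
def tops(n):
    J,rgb=pts(n); m=(J[:,2]>60)&(J[:,2]<82)&(abs(J[:,1])<100)&(J[:,0]>15)&(J[:,0]<75)
    J,rgb=J[m],rgb[m]; l=rgb.min(1)>120; print(n,'tops',np.round(np.percentile(J,[2,50,98],axis=0),1).tolist())
    for lo in range(20,72,4):
        k=(J[:,0]>=lo)&(J[:,0]<lo+4)
        if k.sum()>5: print(lo,k.sum(),np.round(np.r_[np.percentile(J[k,1],[2,98]),np.median(J[k,2])],1))
E
python3 - <<'E'
from h import *
tops('scene');tops('top')
E
```

```text
scene tops [[30.6, -90.9, 60.0], [57.7, -50.4, 64.0], [73.8, 71.6, 74.4]]
28 12 [-53.8 -52.1  69.5]
36 10 [-70.  -61.   73.3]
40 22 [-70.2 -63.   73.2]
44 19 [-70.4 -65.9  72.4]
48 14 [-69.5 -68.2  69.3]
52 12 [-69.1 -68.   66.7]
56 158 [-68.5  38.7  65.6]
60 17 [-93.1  59.4  60.4]
64 26 [-96.2  77.3  60.5]
68 31 [-88.2  75.8  60.4]
top tops [[27.1, -45.9, 60.3], [41.5, 1.4, 73.3], [70.4, 67.3, 75.6]]
24 118 [-40.6  54.   68.6]
28 162 [-39.9  54.6  73.6]
32 151 [-40.7  54.4  73.3]
36 135 [-41.   49.1  73.2]
40 134 [-41.8  38.7  73.6]
44 134 [-45.7  37.5  73.3]
48 140 [-46.4  39.3  73.6]
52 141 [-49.   38.9  73.5]
56 51 [-50.   36.8  72.8]
60 8 [-46.   87.   60.3]
64 20 [-51.7  94.6  60.4]
68 21 [-41.9  95.7  60.4]
```

Emit:
servo_tool(motion=[[[0,0,-0.08,0,0,0.0064,1],[0,0,-0.16,0,0,0.0064,1],[0,0,-0.231,0,0,0.0064,1],[0,0,-0.231,0,0,0.0064,1],[0,0,-0.231,0,0,0.0064,1]]])

```text
clock: 6.45
eef_pos: [643.6, -92.9, 23.8]
eef_rot: [3.141, 0.0, 1.861]
wrist_force: [-0.0, -0.2, 0.8]
finger_gap: 0.2
finger_force: 0.0
```

Emit:
servo_tool(motion=[[[-0.0058,0.0192,0,0,0,0,1],[-0.0104,0.0345,0,0,0,0,1],[-0.0133,0.044,0,0,0,0,1],[-0.0162,0.0536,0,0,0,0,1],[-0.0191,0.0632,0,0,0,0,1],[-0.022,0.0728,0,0,0,0,1],[-0.0248,0.0823,0,0,0,0,1],[-0.0277,0.0919,0,0,0,0,1],[-0.0306,0.1015,0,0,0,0,1],[-0.0306,0.1015,0,0,0,0,1]]])

```text
clock: 7.45
eef_pos: [627.8, -41.4, 22.9]
eef_rot: [-3.141, -0.0, 1.86]
wrist_force: [0.8, -0.4, 0.3]
finger_gap: 0.5
finger_force: 0.0
```

```bash
python3 - <<'E'
from h import *
tops('scene');tops('top')
E
```

```text
scene tops [[25.2, -80.5, 60.2], [48.0, 39.3, 73.0], [69.6, 72.7, 76.7]]
24 53 [-51.9  71.7  73.7]
28 72 [-55.8  73.7  73.6]
32 63 [-55.9  72.2  72.4]
36 70 [-56.   72.9  73.4]
40 82 [-55.8  71.6  73.6]
44 117 [-56.2  70.   72.7]
48 135 [-56.2  70.9  73.5]
52 210 [-53.4  71.   72.9]
56 51 [-30.7  70.5  67.2]
60 8 [-97.8  55.2  60.2]
64 18 [-97.1  79.4  60.3]
68 18 [-93.8  88.6  60.7]
top tops [[25.7, 33.4, 60.2], [45.2, 58.2, 73.0], [70.3, 77.2, 75.5]]
24 42 [51.2 72.3 71.9]
28 37 [50.2 72.9 73.2]
32 39 [47.3 72.6 73.6]
36 49 [46.  72.4 72.6]
40 49 [43.  73.  73.3]
44 41 [40.5 72.2 73.1]
48 74 [35.4 72.6 72.9]
52 64 [32.3 72.1 73.8]
56 39 [31.4 72.2 72.7]
64 7 [35.6 98.4 60.3]
68 14 [30.9 93.  60.4]
```

Emit:
servo_tool(motion=[[[-0.0023,0.0077,0,0,0,0,1],[-0.0046,0.0153,0,0,0,0,1],[-0.0069,0.023,0,0,0,0,1],[-0.0087,0.0287,0,0,0,0,1],[-0.0092,0.0306,0,0,0,0,1],[-0.0092,0.0306,0,0,0,0,1]]])

```text
clock: 8.15
eef_pos: [623.4, -26.6, 23.0]
eef_rot: [-3.142, -0.0, 1.86]
wrist_force: [0.6, -0.7, -0.6]
finger_gap: 0.4
finger_force: 0.0
```

Emit:
servo_tool(motion=[[[-0.0006,0.0019,0,0,0,0,1],[-0.0012,0.0038,0,0,0,0,1],[-0.0012,0.0038,0,0,0,0,1]]])

```text
clock: 8.45
eef_pos: [622.9, -24.9, 23.0]
eef_rot: [3.142, 0.0, 1.86]
wrist_force: [0.2, -0.5, 0.2]
finger_gap: 0.6
finger_force: 0.4
```

Emit:
servo_tool(motion=[[[-0.0006,0.0019,0,0,0,0,1],[-0.0009,0.0029,0,0,0,0,1],[-0.0009,0.0029,0,0,0,0,1]]])

```text
clock: 8.75
eef_pos: [623.0, -24.9, 23.4]
eef_rot: [3.141, 0.002, 1.859]
wrist_force: [2.2, -10.6, -0.7]
finger_gap: 0.5
finger_force: 5.2
```

Emit:
servo_tool(motion=[[[-0.0006,0.0019,0,0,0,0,1],[-0.0006,0.0019,0,0,0,0,1]]])

```text
clock: 8.95
eef_pos: [623.0, -24.8, 23.6]
eef_rot: [3.14, 0.004, 1.859]
wrist_force: [4.9, -16.5, 0.5]
finger_gap: 0.8
finger_force: 8.2
```

Emit:
servo_tool(motion=[[[0.0023,-0.0077,0,0,0,0,1],[0.01,-0.033,0,0,0,0,1],[0.0173,-0.0575,0,0,0,0,1],[0.0173,-0.0575,0.1,0,0,0,1],[0.0173,-0.0575,0.24,0,0,0,1],[0.0173,-0.0575,0.24,0,0,0,1],[0.0173,-0.0575,0.24,0,0,0,1]]])

```text
clock: 9.65
eef_pos: [632.3, -52.2, 146.7]
eef_rot: [3.136, 0.002, 1.859]
wrist_force: [0.3, 0.0, -0.5]
finger_gap: 0.1
finger_force: 0.0
```

```bash
python3 - <<'E'
from h import *
tops('scene');tops('top')
T=[cv2.resize(c['frame'][y:y+h,x:x+W],(400,300),interpolation=cv2.INTER_CUBIC) for n,x,y,W,h in(('top',250,155,100,75),('scene',245,165,140,105)) for c in[cam(n)]]
cv2.imwrite('pics/a2.png',np.hstack(T)[:,:,::-1])
E
```

```text
scene tops [[25.1, -78.6, 60.1], [48.9, -2.1, 72.3], [70.9, 82.2, 75.1]]
24 68 [-20.   22.5  73.4]
28 80 [-20.1  21.3  73.5]
32 72 [-19.6  18.2  72.2]
36 60 [-20.1  12.6  73.6]
40 51 [-20.2   5.2  73.4]
44 55 [-19.5   4.5  72.5]
48 51 [-20.3   3.9  73.2]
52 176 [-20.   85.5  70. ]
56 111 [-18.   88.1  67.6]
60 12 [-94.8  60.7  60.4]
64 28 [-92.7  81.9  60.4]
68 24 [-85.8  70.6  60.3]
top tops [[25.8, 40.2, 60.3], [43.0, 67.1, 73.1], [70.7, 89.8, 75.5]]
24 74 [48.6 88.8 71.9]
28 69 [48.5 89.3 73.7]
32 65 [47.7 89.4 73.2]
36 76 [46.3 88.6 72.1]
40 72 [45.5 89.2 73.9]
44 62 [43.7 89.3 73.2]
48 94 [41.1 88.7 72.8]
52 83 [38.7 89.  73.6]
56 47 [38.2 88.5 73. ]
64 12 [38.1 98.6 60.6]
68 18 [30.3 93.4 60.8]
```

View pics/a2.png

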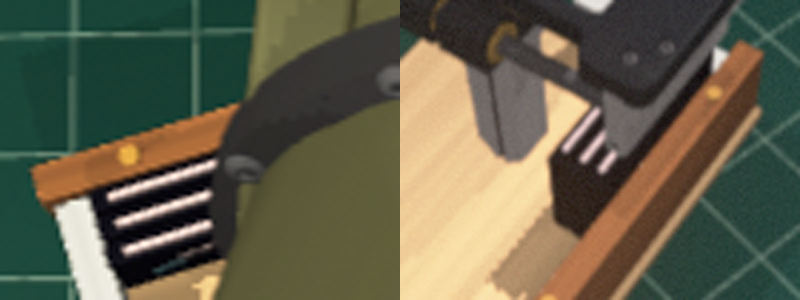

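Both views show the three pearl lines parallel and the ends flush at the fence (left half, (105-125,195-250)). Next is the squaring push toward the backstop.

Emit:
servo_tool(motion=[[[-0.152,0.15,0,0,0,0.5,0.362],[-0.152,0.15,0,0,0,0.5,0.362],[-0.152,0.15,0,0,0,0.5,0.362],[-0.152,0.15,0,0,0,0.5,0.362],[-0.152,0.15,0,0,0,0.5,0.362],[-0.152,0.15,0,0,0,0.5,0.362],[-0.152,0.15,0,0,0,0.5,0.362],[-0.152,0.15,0,0,0,0.5,0.362],[-0.152,0.15,0,0,0,0.5,0.362],[-0.152,0.15,0,0,0,0.5,0.362]]])

```text
clock: 10.85
eef_pos: [554.2, 23.6, 141.5]
eef_rot: [3.141, -0.002, -2.917]
wrist_force: [0.0, 0.1, 0.0]
finger_gap: 59.7
finger_force: 0.0
```

Emit:
servo_tool(motion=[[[0,0,0,0,0,0.028,0.362],[0,0,0,0,0,0.028,0.362],[0,0,0,0,0,0.028,0.362]]])

```text
clock: 11.15
eef_pos: [554.4, 23.7, 142.1]
eef_rot: [3.141, -0.001, -2.838]
wrist_force: [-0.6, -0.4, 0.6]
finger_gap: 60.0
finger_force: 0.0
```

Emit:
servo_tool(motion=[[[0,0,-0.08,0,0,-0.0035,0.362],[0,0,-0.16,0,0,-0.0035,0.362],[0,0,-0.244,0,0,-0.0035,0.362],[0,0,-0.244,0,0,-0.0035,0.362],[0,0,-0.244,0,0,-0.0035,0.362]]])

```text
clock: 11.65
eef_pos: [554.8, 23.7, 21.6]
eef_rot: [3.141, -0.001, -2.848]
wrist_force: [0.4, 0.6, -0.3]
finger_gap: 59.9
finger_force: 0.0
```

Emit:
servo_tool(motion=[[[0.0096,0.0029,0,0,0,0,0.362],[0.0191,0.0058,0,0,0,0,0.362],[0.0287,0.0086,0,0,0,0,0.362],[0.0364,0.011,0,0,0,0,0.362],[0.044,0.0133,0,0,0,0,0.362],[0.0498,0.015,0,0,0,0,0.362],[0.0536,0.0162,0,0,0,0,0.362],[0.0536,0.0162,0,0,0,0,0.362]]])

```text
clock: 12.45
eef_pos: [581.6, 31.9, 20.9]
eef_rot: [3.142, -0.0, -2.846]
wrist_force: [0.4, 0.2, -0.5]
finger_gap: 60.0
finger_force: 0.0
```

Emit:
servo_tool(motion=[[[0.002,0.0006,0,0,0,0,0.362],[0.004,0.0012,0,0,0,0,0.362],[0.004,0.0012,0,0,0,0,0.362]]])

```text
clock: 12.75
eef_pos: [583.5, 32.4, 20.9]
eef_rot: [3.142, -0.0, -2.847]
wrist_force: [0.0, 0.1, -1.0]
finger_gap: 60.1
finger_force: 0.2
```

Emit:
servo_tool(motion=[[[0.002,0.0006,0,0,0,0,0.362],[0.004,0.0012,0,0,0,0,0.362],[0.004,0.0012,0,0,0,0,0.362]]])

```text
clock: 13.05
eef_pos: [585.3, 33.0, 20.9]
eef_rot: [3.141, -0.001, -2.847]
wrist_force: [-4.0, -0.4, 1.7]
finger_gap: 60.3
finger_force: 2.2
```

Emit:
servo_tool(motion=[[[0.002,0.0006,0,0,0,0,0.362],[0.002,0.0006,0,0,0,0,0.362]]])

```text
clock: 13.25
eef_pos: [585.3, 33.1, 20.9]
eef_rot: [3.141, -0.003, -2.847]
wrist_force: [-13.5, -1.9, 8.2]
finger_gap: 59.9
finger_force: 7.0
```

Emit:
servo_tool(motion=[[[0.001,0.0003,0,0,0,0,0.362],[-0.004,-0.0012,0,0,0,0,0.362],[-0.02,-0.006,0,0,0,0,0.362],[-0.08,-0.024,0,0,0,0,0.362],[-0.1,-0.03,0,0,0,0,0.362],[-0.1,-0.03,0.1,0,0,0,0.362],[-0.1,-0.03,0.2,0,0,0,0.362],[-0.2,0.1,0.3,0,0,0,0.362],[-0.3,0.2,0.3,0,0,0,0.362],[-0.4,0.3,0.3,0,0,0,0.362]]])

```text
clock: 14.25
eef_pos: [442.7, 125.2, 164.2]
eef_rot: [-3.141, 0.003, -2.847]
wrist_force: [0.3, 0.7, 0.6]
finger_gap: 60.2
finger_force: 0.0
```

Emit:
servo_tool(motion=[[[-0.1,0.1,0,0,0,0,0.362],[-0.2,0.2,0,0,0,0,0.362],[-0.2,0.3,0,0,0,0,0.362],[-0.2,0.4,0,0,0,0,0.362],[-0.2,0.4,0,0,0,0,0.362]]])

```text
clock: 14.75
eef_pos: [342.2, 327.0, 163.3]
eef_rot: [3.141, 0.002, -2.845]
wrist_force: [0.7, -0.5, 0.6]
finger_gap: 59.7
finger_force: 0.0
```

```bash
python3 - <<'E'
from h import *
tops('scene');tops('top')
T=[cv2.resize(c['frame'][y:y+h,x:x+W],(400,300),interpolation=cv2.INTER_CUBIC) for n,x,y,W,h in(('top',250,155,140,105),('scene',245,165,140,105)) for c in[cam(n)]]
cv2.imwrite('pics/a3.png',np.hstack(T)[:,:,::-1])
E
```

```text
scene tops [[30.7, -60.2, 60.2], [48.4, 26.6, 73.2], [70.3, 87.5, 75.2]]
28 81 [-19.8  87.3  73.2]
32 171 [-19.5  86.9  73.5]
36 173 [-19.9  86.1  73.3]
40 163 [-19.9  87.   73.5]
44 175 [-19.5  86.   73.9]
48 172 [-19.6  86.5  73.3]
52 173 [-19.6  87.4  73.6]
56 333 [-19.5  87.8  72. ]
60 43 [-89.7  82.3  63.6]
64 26 [-94.   85.9  60.4]
68 33 [-88.5  75.1  60.5]
top tops [[31.8, -29.2, 60.3], [46.4, 34.7, 73.2], [70.9, 88.2, 75.8]]
28 64 [-15.2  88.7  68.6]
32 209 [-16.8  87.1  73.2]
36 178 [-17.3  88.1  73.5]
40 167 [-16.3  87.7  73.2]
44 170 [-17.3  87.8  73.6]
48 166 [-16.9  87.9  73.3]
52 177 [-16.6  87.5  73.5]
56 168 [-18.   87.7  73.4]
60 78 [-23.3  87.7  73.1]
64 23 [-81.   78.8  60.5]
68 28 [-94.9  78.   60.5]
```

View pics/a3.png

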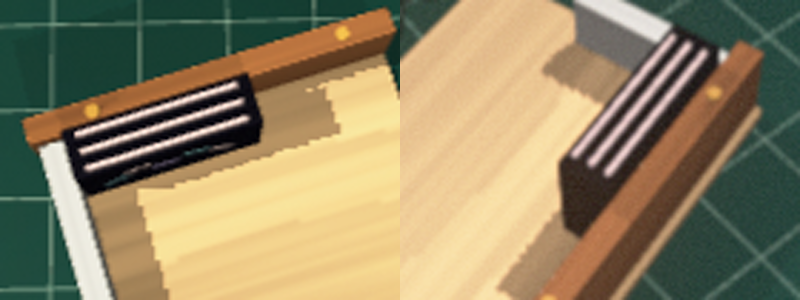

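The panels are upright and packed in both views. Their tops run x 30–60, z 73, with ends together at y about −20 and +89. Nothing moved along y during the last push. Handing in.

```bash
python3 -c "
from cell import manip
print(manip.sign_off())"
```

```text
the job is handed in; nothing more can be done
None
```

All three panels stand upright on the jig's board, packed against the backstop with their ends at the aluminium fence; the job was handed in at about 15 s of the 48 s limit, and no verdict was shown.

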